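# Set up the spot tester: sample cross under the needle, dial to its set-point wedge

## Robot

A 6-joint arm with a two-finger parallel gripper is mounted at the origin on the work surface. World frame = base frame: x ahead of the robot, y to its left, z up, the work surface at z = 0. Lengths are in mm, angles in rad, forces in N, time in s.
With the tool pointing down it reaches from about 350 to 775 mm from the base axis. Payload 7.3 kg.
Tool frame: the origin (TCP) lies between the finger pads; the fingertips stand 8 mm ahead of it and the grasp point (between the pads) lies 11 mm behind it; y points along the fingers, z is the direction in which the jaws open and shut, and the axes are right-handed (so a half turn about y gives the same grasp; the last joint's range is limited). The gripper opens to 92 mm and grips with 3 to 60 N. Pads are 19 mm wide; open, the fingers measure 130 mm over their backs; the gripper's body (75 mm by 190 mm) begins 47 mm behind the grasp point.
Start: joints at [-1.27, 0.342, 1.524, -0, 1.275, -0.146], TCP at [226.867, -473.472, 234.741] pointing down, gripper open.
Joint ranges: [-2.53, 2.53], [-0.77, 2.02], [0.04, 2.7], [-1, 4.14], [0.28, 2.66], [-3.11, 3.11]. Speed limits (rad/s): [2.57, 2.57, 3.14, 3.14, 3.14, 3.14].

## Interface

Orientations are given as [roll, pitch, yaw] about the fixed x, y, z axes, in that order (R = Rz(yaw) Ry(pitch) Rx(roll)).
In Python, from plant import bot, vision, job gives the robot as it stands. The module is installed in compiled form; this text tells all that it offers.
- The arm moves only by the tool arm_command, never from a script. Its argument "deltas" is a list of rows, each a list of 4 numbers: the shift along the tool's x, y, z in m, then the turn about the tool's y in degrees. In form: [[x, y, z, twist], ...]. A call has 1 to 5 rows; each row shifts and turns the commanded pose from where the row before left it, along the tool's axes as they then stand; what a row does not reach is not made up. A row lasts 1/10 s, in which the tool goes at most 50 mm and 8.59 degrees, less where a joint would pass 70% of its speed; a pose out of reach is approached as far as the arm can. A call is refused whole if a number of a shift passes 0.05 or a number of a turn 8.59, either way. A call with a gripper value outside its range is refused whole. "claw" is the closure in counts, from 0 (fully open) to 255 (shut), set as the call begins (left out, the last holds). The fingers move at their own pace and stop on an object; the grip force is fixed at half the most. Time passes only in rows, so rows that do not move let the fingers close. It gives the time, the measured TCP pose, the force and the opening at its end, in the units of the state.
- bot.get_obs(): the state, without advancing time (a new reading comes with each control period).
- vision.capture(name): name is "scene" or "top" or "wrist"; returns a dict with "img" (480x640x3 uint8, red, green, blue), "camera_matrix" (3x3 intrinsics, pixels), "world_to_cam" (4x4, takes a point from world to camera coordinates); the wrist camera has in their place "mount" (4x4, takes a point from camera to tool coordinates, whose origin is the TCP and whose axes are the tool frame's). Camera axes: x right, y down, z forward; pixel columns grow to the right and rows downward; lengths in mm; the calibration is good to about 2 mm. A picture is of the moment at which its call begins: read the wrist's pose just before it. There is no depth.
- job.close_job(): hands the job in, once; it reports no verdict.
Trained networks look in a picture, given as the dict that the camera call returned (one of the last four; its "shot" number tells which), for a name from the list of things; names that differ only in an ending like _2 or _b are one class to them, and where a whole thing is asked for, a point or a joint stands for the part that bears it (a point fixed in the world has none). Each returns a list of dicts, best first, with "confidence" (0 to 1); they miss things now and then, are a little off and sometimes report something else, mostly with a low value. They report only what shows in the picture. A call takes as long as a camera call. They do not tell look-alikes from the thing itself.
- vision.find_in(picture, name): "xyz" ([x, y, z] in mm, in the coordinates of the camera as it stood for that picture, good to about 4 mm: the middle of the surface that is visible of it).
- vision.regions_of(picture, name): "mask" (480x640 bool, what is visible of it).
The state is a dict: "time": time; "joint_positions": joint angles; "dq": joint speeds; "tau": joint torques, N m; "tool_pos": TCP position; "tcp_rot": TCP orientation; "contact_force": force on the tool from outside, world axes, zero at the start; "moment": the same for the moment, N m; "grip_width": finger opening in mm.
Only numpy, scipy, OpenCV 4.12 (cv2) and the standard library are available. Lean on these libraries where they do the work, as an engineer would, in place of code of your own. Each camera call takes 0.05 s, during which the arm holds its last target. There are 200 camera calls.

## Task

Get the spot tester ready for the next measurement: slide the metal sample bar along its channel until the centre of its scribed cross lies right under the needle tip, then turn the dial on the control unit until the pointer points straight at the set-point wedge on the rim of the scale. Do not bump the needle, and leave the other things on the bench where they are.

Things in the scene. Friction and masses are not known exactly. Their poses are not given: they have to be found in the camera images.
- stand: Spot tester, fixed: grey plate, top (channel floor) at z = 20 mm, with a white C-arm. Origin at table level below the needle tip; y runs along the channel. Plate: x -95 to 45, y -160 to 160 mm. Two fences 8 mm wide, 6 mm high, inner faces at x = -20 and 20 mm, full length, ends open. Column 26 mm square at x = -75, y = 0, to z = 135 mm; from its top a 22 mm wide beam reaches over the channel.
- needle: Steel needle, fixed, 7 mm thick, pointing down and tapering to its tip. Origin at the tip, z = 46 mm, 6 mm above the bar's top. It hangs from a round holder (18 mm diameter, z 85 to 120 mm) under the stand's beam (z 115 to 135 mm).
- needle_tip (a point): The tip of the needle.
- sample: Loose aluminium bar, 36 (x) x 140 (y, along the channel) x 20 mm, about 0.27 kg, lying in the channel with 2 mm play each side, 14 mm higher than the fences. Origin at the centre of its underside. It starts towards the stand's -y end (overhanging the plate by up to 15 mm), so it must slide towards the stand's +y.
- sample_cross (a point): Centre of the dark scribed cross (X shape, 22 mm strokes) on the bar's top face, 20 mm from the bar's middle towards its +y end.
- unit: Control unit, fixed: grey box 190 x 190 mm, 60 mm high, with a round white scale face of 82 mm radius in its top. Origin at table level below the dial's axis.
- dial_centre (a point): Point on the dial's vertical axis at the scale face (z = 60 mm above the table).
- dial (a joint): Dial angle, rad, 0 to 4.71, growing clockwise from above; it stays where left (0.08 N m). Black hub, 34 mm diameter, top 36 mm above the face; black pointer bar with white line, 10 mm wide, 4 to 28 mm above the face, out to 49 mm from the axis, then a 4 mm nose to 57 mm. Push the bar's flank or grip it. In the unit's frame it points along the angle 2.356 - q (from +x towards +y).
- pointer_tip (a point): Tip of the pointer, 58 mm from the dial's axis, 5 mm above the face.
- marker: Dark steel set-point wedge, fixed on the rim of the scale, 4 mm thick, 18 mm wide at the rim, lying 59 to 78 mm from the dial's axis, pointing inwards. Origin on the dial's axis at the face; its x axis points from there through the wedge. It always lies clockwise of the pointer at the start.
- marker_tip (a point): Where the pointer's tip must come: just inside the wedge's point, 58 mm from the dial's axis.
- screwdriver: Bystander: screwdriver with orange handle, lying across the middle towards the back, about 0.2 m long.
- wrench: Bystander: steel wrench, lying at the back.
- tape_roll: Bystander: roll of red tape, 84 mm diameter, 22 mm high. Origin at the centre of its underside.
- jar: Bystander: small jar, 48 mm diameter, 60 mm high, beyond the middle of the spot tester. Origin at the centre of its underside.
- wash_bottle: Bystander: bottle, 60 mm diameter, 130 mm high, at the back. Origin at the centre of its underside.
- weight: Bystander: steel calibration weight with a knob on top, 44 mm diameter, 55 mm high. Origin at the centre of its underside.
- glass_slide_box: Bystander: grey box 80 x 55 x 30 mm, beyond the control unit. Origin at the centre of its underside.
Not all that is in view belongs to the job. There is more than one size of the sample; the one meant has the size given above.

How it is judged (in metres and radians):
On the way, in this order (a step that is already met when the one before it is completed fails the run):
1. the sample bar's cross is under the needle tip, the bar at rest in its channel (horizontal distance between needle_tip and sample_cross below 0.005 m and angle between sample's own z axis and vertical below 0.05 rad and z of sample in the frame of stand below 0.023 m and linear speed of sample below 0.01 m/s), for 0.3 s.
2. the dial's pointer points at the set-point wedge (horizontal distance between pointer_tip and marker_tip below 0.005 m and velocity of joint dial between -0.05 and 0.05 rad/s and horizontal distance between needle_tip and sample_cross below 0.005 m and angle between sample's own z axis and vertical below 0.05 rad and z of sample in the frame of stand below 0.023 m), for 0.3 s.
At the end, for the whole second after the job is handed in: The bar lies flat in its channel at rest with the centre of its cross within 5 mm (horizontally) of the needle tip, and the dial is at rest with its pointer tip within 5 mm (about 5 degrees) of the wedge's set point (all of step 2 and linear speed of sample below 0.01 m/s); the robot touches nothing.
It fails at once if the needle is bumped (more than 2 N) (contact force between needle and anything else above 2 N).
It fails at once if one of the other things on the bench is moved more than 25 mm (distance of any of screwdriver, wrench, tape_roll, jar, wash_bottle, weight, glass_slide_box from where it was at the start of the episode above 0.025 m).
It also fails if it takes over 64 s, if anything falls off the work surface, if the arm or the gripper's body presses on something with over 40 N, if the wrist force passes 120 N, or if a joint passes its speed limit or range.

## Working session

There is one attempt and no reset: what is moved stays moved. The work goes in short steps, Python scripts to look and compute and a tool call to move; the robot and the scene stay as the last step left them, time stands still between calls to the robot, and variables do not carry over. Pictures are saved under pics/ and viewed, about 8 in all and at most 12, crops included, and the job is handed in when it is done.

Besides the shell and the picture viewer there is one more tool, called as name([rows], argument=value, ...), one row to a line, values as JSON. arm_command: Moves the arm, as the interface text tells. Its arguments: {"type":"object","properties":{"deltas":{"type":"array","items":{"type":"array","items":{"type":"number"}}},"claw":{"type":"number"}},"required":["deltas"]}

```bash
mkdir -p pics; cat > h.py <<'E'
import numpy as np, cv2
from plant import bot, vision, job
from scipy.spatial.transform import Rotation as Ro
def tcp():
    o=bot.get_obs(); T=np.eye(4); T[:3,:3]=Ro.from_euler('xyz',o['tcp_rot']).as_matrix(); T[:3,3]=o['tool_pos']; return T
def cap(n):
    T=tcp(); p=vision.capture(n)
    p['c2w']= T@np.array(p['mount']) if n=='wrist' else np.linalg.inv(np.array(p['world_to_cam']))
    return p
def save(p,f): cv2.imwrite('pics/'+f,p['img'][:,:,::-1])
def find(p,n):
    return [(round(d['confidence'],2),np.round((p['c2w']@np.r_[d['xyz'],1])[:3],1)) for d in vision.find_in(p,n)][:3]
def px2w(p,uv,z):
    K=np.array(p['camera_matrix']); r=p['c2w'][:3,:3]@np.linalg.solve(K,[uv[0],uv[1],1]); o=p['c2w'][:3,3]
    return o+r*(z-o[2])/r[2]
def w2px(p,X):
    c=np.linalg.inv(p['c2w'])@np.r_[X,1]; u=np.array(p['camera_matrix'])@c[:3]; return u[:2]/u[2]
E
python3 - <<'E'
from h import *
o=bot.get_obs(); print(o['time'],o['tool_pos'],o['tcp_rot'],o['grip_width']); print(np.round(tcp(),2))
for c in ['top','scene']:
    p=cap(c); save(p,c+'1.png'); print(c,np.round(p['c2w'],2).tolist())
    for n in ['stand','needle','needle_tip','sample','sample_cross','unit','dial_centre','dial','pointer_tip','marker','marker_tip','jar','weight','tape_roll','glass_slide_box','screwdriver','wash_bottle']:
        print(n,find(p,n))
E
```

```text
0.0 [ 226.72911121 -473.08209933  234.05173909] [-1.57229573e+00  1.94137617e-04 -2.69480351e+00] 91.56800518968713
[[-9.0000e-01 -0.0000e+00  4.3000e-01  2.2673e+02]
 [-4.3000e-01  0.0000e+00 -9.0000e-01 -4.7308e+02]
 [-0.0000e+00 -1.0000e+00 -0.0000e+00  2.3405e+02]
 [ 0.0000e+00  0.0000e+00  0.0000e+00  1.0000e+00]]
top [[0.08, -0.97, 0.21, 356.3], [-1.0, -0.08, 0.01, -66.98], [0.0, -0.21, -0.98, 1326.32], [0.0, 0.0, 0.0, 1.0]]
stand []
needle []
needle_tip [(0.61, array([694.9, 393.1,  37.5]))]
sample [(0.81, array([ 459.1, -528.5,   14.9])), (0.72, array([623.3, 282.3,  34.6])), (0.64, array([ 618.5, -335.1,   16.2]))]
sample_cross [(0.91, array([ 463.1, -522.9,   16.4])), (0.63, array([ 460.4, -313.6,   38.5])), (0.61, array([ 616.6, -334.9,   15.4]))]
unit [(0.91, array([462.8, 232.9,  60.6]))]
dial_centre [(0.68, array([460.8, 239.8,  53.9]))]
dial [(0.87, array([461.3, 243.3,  94.8])), (0.6, array([ 559.1, -210.8,   57.5]))]
pointer_tip [(0.76, array([462.1, 247.7,  92. ])), (0.75, array([460.7, 237.4,  57.4]))]
marker [(0.56, array([542. , 230.9,  63.3])), (0.51, array([ 55
[... 790 characters left out ...]
 array([ 476.6, -295. ,   38.5])), (0.65, array([ 619.3, -326.8,   11.4]))]
unit [(0.85, array([487.5, 261.7,  56.9])), (0.73, array([782.3,  21.1,  77.7])), (0.25, array([637.5, 297.8,  29.2]))]
dial_centre [(0.78, array([489. , 262.4,  54.8]))]
dial [(0.59, array([463. , 257.7,  79.1]))]
pointer_tip [(0.72, array([467.9, 261.5,  83.9]))]
marker []
marker_tip [(0.44, array([539. , 236.4,  63.2]))]
jar [(0.6, array([ 565.9, -196.5,   34.1]))]
weight [(0.87, array([713.8, 407.7,  34.7])), (0.37, array([772.8, 269.8,  19.8]))]
tape_roll [(0.72, array([771.9, 265.3,  20.2]))]
glass_slide_box [(0.63, array([636.1, 299.3,  29.6]))]
screwdriver [(0.87, array([669.1, -37.6,  20.6]))]
wash_bottle []
```

View pics/top1.png

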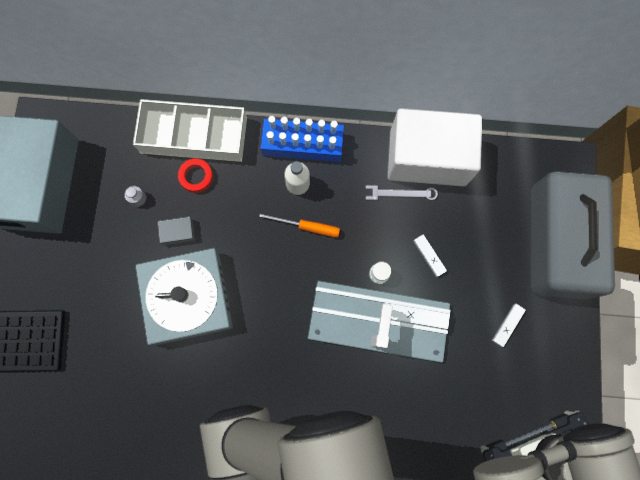

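View pics/scene1.png

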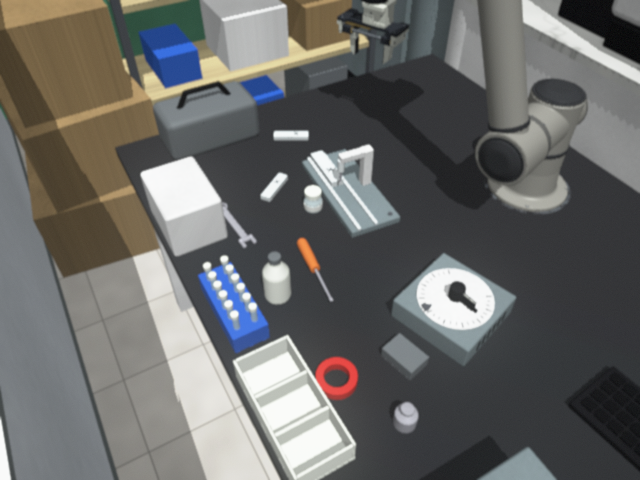

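The top view shows the stand at (310–450, 282–360). The bar sits at its right end with its cross at (410, 314), and the beam is at (385, 325). Two look-alike bars lie loose at (430, 255) and (509, 325). The dial is at (180, 295) with its pointer to the left, and the wedge is at (188, 266). Next I compute the geometry.

```bash
python3 - <<'E'
from h import *
p=cap('top')
for n,uv,z in [('cross',(410,314),40),('c1',(318,282),20),('c2',(452,302),20),('c3',(308,340),20),('c4',(447,361),20),('hub',(179,294),96),('ptip',(157,295),75),('marker',(189,266),63)]:
    print(n,np.round(px2w(p,uv,z),1))
c=cap('wrist'); print(np.round(c['mount'],3).tolist(), c['camera_matrix'])
im=p['img'][270:375,295:465]; cv2.imwrite('pics/crop1.png',cv2.resize(im,None,fx=4.6,fy=4.6,interpolation=cv2.INTER_CUBIC)[:,:,::-1])
E
```

```text
cross [ 467.3 -289.9   40. ]
c1 [526.5 -70.7  20. ]
c2 [ 505.7 -391.3   20. ]
c3 [388.7 -58.5  20. ]
c4 [ 368. -384.   20.]
hub [463.6 237.2  96. ]
ptip [459.  291.9  75. ]
marker [533.  230.9  63. ]
[[-0.001, 0.955, 0.295, -80.489], [-0.001, -0.295, 0.955, -149.357], [1.0, 0.001, 0.001, -0.344], [0.0, 0.0, 0.0, 1.0]] [[396.16415594   0.         326.25218736]
 [  0.         396.16415594 241.13987379]
 [  0.           0.           1.        ]]
```

View pics/crop1.png

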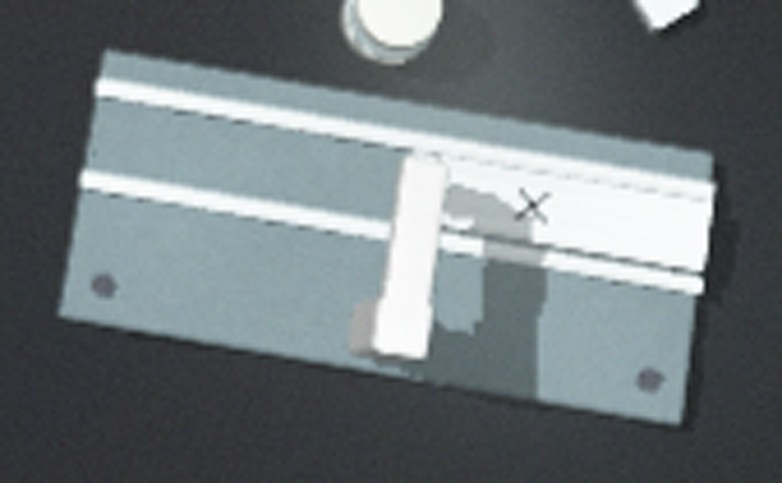

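The crop gives plate corners at (104,52), (712,152), (60,315) and (683,424), the bar's end at about x = 708, and the cross at (532,206). I'll fit the stand pose from these.

```bash
cat >> h.py <<'E'
def fit2(loc,w):
    loc=np.array(loc,float)[:,:2];w=np.array(w)[:,:2]; a=loc-loc.mean(0);b=w-w.mean(0)
    th=np.arctan2((a[:,0]*b[:,1]-a[:,1]*b[:,0]).sum(),(a*b).sum()); R=np.array([[np.cos(th),-np.sin(th)],[np.sin(th),np.cos(th)]])
    t=w.mean(0)-R@loc.mean(0); return th,t,w-(loc@R.T+t)
E
python3 - <<'E'
from h import *
p=cap('top')
f=lambda x,y,z:px2w(p,((x+.5)/4.6-.5+295,(y+.5)/4.6-.5+270),z)
w=[f(104,52,20),f(712,152,20),f(60,315,20),f(683,424,20)]
th,t,r=fit2([(45,160),(45,-160),(-95,160),(-95,-160)],w); print('stand',th,t,'\n',r)
R=np.array([[np.cos(th),-np.sin(th)],[np.sin(th),np.cos(th)]])
for n,q in [('cross',f(532,206,40)),('end1',f(714,190,40)),('end2',f(703,278,40))]: print(n,q[:2],R.T@(q[:2]-t))
for L in [(0,-100),(0,-180),(0,-190)]: print(L,R@L+t)
print(tcp()[:3,3])
E
```

```text
stand -0.08252685069329539 [ 472.67273595 -223.61925202] 
 [[-1.77066169 -0.76678923]
 [-0.73702486  1.55897508]
 [ 1.88019361 -1.00196508]
 [ 0.62749294  0.20977923]]
cross [ 466.46775642 -290.51932936] [ -0.66907365 -67.18388541]
end1 [ 482.22644901 -381.97826867] [  22.57523919 -157.03251307]
end2 [ 437.75996101 -377.87094182] [ -22.07849131 -156.60468026]
(0, -100) [ 464.42941543 -323.2789112 ]
(0, -180) [ 457.83475901 -403.00663854]
(0, -190) [ 457.01042696 -412.97260446]
[ 226.86546459 -473.47892298  234.74462182]
```

```bash
cat >> h.py <<'E'
def plan(target, zang, n, twistdir=0):
    """rows to reach world TCP target with tool z at heading zang (deg), tool down"""
    T=tcp(); cur=np.degrees(np.arctan2(T[1,2],T[0,2])); tw=(cur-zang+180)%360-180
    if twistdir and np.sign(tw)!=twistdir: tw+=360*twistdir
    step=(np.array(target)-T[:3,3])/n
    R=T[:3,:3]; 
    for i in range(n):
        d=R.T@step/1000; print([*np.round(d,4).tolist(),round(tw/n,2)],end=', ' if i%5<4 else '\n')
        R=R@Ro.from_euler('y',tw/n,degrees=True).as_matrix()
    print()
E
python3 -c "
from h import *
plan([457,-413,235],175.3,15,1)"
```

```text
[-0.0156, -0.0, 0.003, np.float64(8.02)], [-0.0158, -0.0, 0.0008, np.float64(8.02)], [-0.0158, -0.0, -0.0014, np.float64(8.02)], [-0.0154, -0.0, -0.0036, np.float64(8.02)], [-0.0148, -0.0, -0.0057, np.float64(8.02)]
[-0.0138, -0.0, -0.0077, np.float64(8.02)], [-0.0126, -0.0, -0.0096, np.float64(8.02)], [-0.0112, -0.0, -0.0113, np.float64(8.02)], [-0.0095, -0.0, -0.0127, np.float64(8.02)], [-0.0076, -0.0, -0.0139, np.float64(8.02)]
[-0.0056, -0.0, -0.0148, np.float64(8.02)], [-0.0035, -0.0, -0.0155, np.float64(8.02)], [-0.0013, -0.0, -0.0158, np.float64(8.02)], [0.0009, -0.0, -0.0158, np.float64(8.02)], [0.0031, -0.0, -0.0156, np.float64(8.02)]
```

arm_command([
  [-0.016,0,0.003,8],
  [-0.016,0,0.001,8],
  [-0.016,0,-0.001,8],
  [-0.015,0,-0.004,8],
  [-0.015,0,-0.006,8],
], claw=255)

```text
time: 2.45
tool_pos: [304.8, -452.8, 234.7]
tcp_rot: [-1.571, -0.0, 2.884]
contact_force: [-0.7, -0.6, -0.4]
grip_width: 56.1
```

arm_command([
  [-0.014,0,-0.008,8],
  [-0.013,0,-0.01,8],
  [-0.011,0,-0.011,8],
  [-0.0095,0,-0.013,8],
  [-0.0075,0,-0.014,8],
])

```text
time: 2.95
tool_pos: [382.1, -431.8, 234.7]
tcp_rot: [-1.571, 0.0, 2.186]
contact_force: [0.6, 0.1, -0.5]
grip_width: 16.2
```

arm_command([
  [-0.0055,0,-0.015,8],
  [-0.0035,0,-0.0155,8],
  [-0.0015,0,-0.016,8],
  [0.001,0,-0.016,8],
  [0.003,0,-0.0155,8],
])

```text
time: 3.45
tool_pos: [459.2, -411.3, 234.6]
tcp_rot: [-1.571, -0.0, 1.488]
contact_force: [-0.2, 0.7, -0.6]
grip_width: 0.3
```

```bash
python3 - <<'E'
from h import *
o=bot.get_obs(); print(o['time'],o['joint_positions'],o['grip_width'])
p=cap('wrist'); save(p,'w1.png'); np.savez('w1.npz',c2w=p['c2w'],K=p['camera_matrix']); print(np.round(tcp(),3))
for n in ['needle_tip','needle','sample','sample_cross','stand']: print(n,find(p,n))
print(w2px(p,[472.7,-223.6,46]),w2px(p,[466.5,-290.5,40]))
E
```

```text
3.45 [-8.54717758e-01  5.12915793e-01  1.25312091e+00  1.09387699e-05
  1.37568969e+00  2.36938849e+00] 0.2979510301629889
[[ 8.90000e-02  1.00000e-03 -9.96000e-01  4.61173e+02]
 [ 9.96000e-01  0.00000e+00  8.90000e-02 -4.10498e+02]
 [ 1.00000e-03 -1.00000e+00 -1.00000e-03  2.34477e+02]
 [ 0.00000e+00  0.00000e+00  0.00000e+00  1.00000e+00]]
needle_tip [(0.53, array([ 470.8, -220.8,   65.2]))]
needle [(0.62, array([ 471. , -226.1,   65.2]))]
sample [(0.92, array([ 459.5, -363.3,   38.6])), (0.85, array([ 466.1, -527.2,   13.6])), (0.69, array([ 610.5, -339.4,   17.4]))]
sample_cross [(0.85, array([ 462. , -360.3,   39.6])), (0.84, array([ 613.8, -338.9,   14.5])), (0.66, array([ 466.1, -527.2,   14.8]))]
stand [(0.66, array([ 417.1, -356.5,   17.7]))]
[328.1974666  395.25441073] [329.02087894 333.43831574]
```

View pics/w1.png

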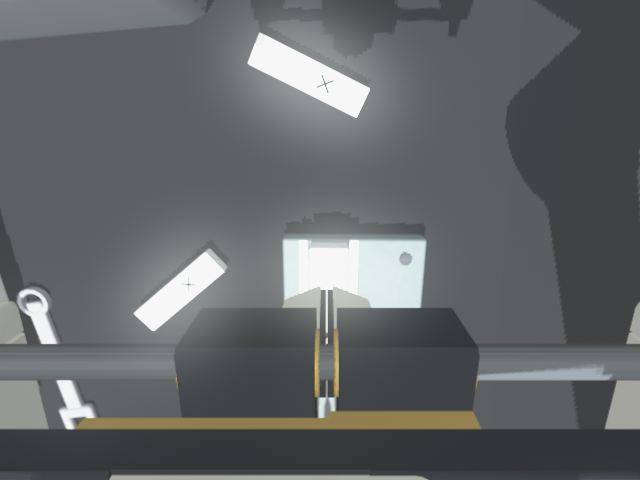

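The wrist view shows both look-alikes at (310,75) and (180,290), and the bar's end inside the stand at (328,240–290). The gripper hides everything past that. The fingers are lined up behind the bar, so I'll descend and push.

arm_command([
  [0,0.04,0.002,0],
  [-0.002,0.04,0.002,0],
  [0,0.04,0,0],
  [0,0.04,0,0],
  [0,0.036,0,0],
])

```text
time: 4.25
tool_pos: [453.3, -413.5, 37.2]
tcp_rot: [-1.57, -0.0, 1.495]
contact_force: [0.1, 0.1, 0.7]
grip_width: 0.6
```

```bash
cat >> h.py <<'E'
TH=-0.0825;S0=np.array([472.67,-223.62]);RS=np.array([[np.cos(TH),-np.sin(TH)],[np.sin(TH),np.cos(TH)]])
def st(w): return RS.T@(np.array(w)[:2]-S0)
E
python3 - <<'E'
from h import *
o=bot.get_obs(); T=tcp(); print(o['time'],o['tool_pos'],st(o['tool_pos']),o['contact_force'],np.degrees(np.arctan2(T[1,2],T[0,2])))
E
```

```text
4.25 [ 453.32058579 -413.45172281   37.21595018] [  -3.64024548 -190.78058452] [0.13016462 0.10518897 0.73776014] 175.6685120542974
```

arm_command([
  [0.005,0,-0.0035,0],
  [0.005,0,0,0],
  [0.005,0,0,0],
  [0.005,0,0,0],
  [0.003,0,0,0],
])

```text
time: 4.75
tool_pos: [460.3, -390.6, 40.5]
tcp_rot: [-1.573, 0.002, 1.495]
contact_force: [0.0, 0.5, -0.4]
grip_width: 0.4
```

arm_command([
  [0.005,0,0,0],
  [0.005,0,0,0],
  [0.005,0,0,0],
  [0.005,0,0,0],
  [0.005,0,0,0],
])

```text
time: 5.25
tool_pos: [461.7, -365.5, 38.9]
tcp_rot: [-1.571, 0.001, 1.494]
contact_force: [0.2, -4.8, 3.4]
grip_width: 0.3
```

arm_command([
  [0.005,0,0,0],
  [0.005,0,0,0],
  [0.005,0,0,0],
  [0.003,0,0,0],
  [0,0,0,0],
])

```text
time: 5.75
tool_pos: [462.9, -346.7, 38.5]
tcp_rot: [-1.57, -0.001, 1.494]
contact_force: [0.2, -0.8, 1.0]
grip_width: 0.5
```

```bash
python3 - <<'E'
from h import *
o=bot.get_obs(); T=tcp(); print(o['time'],o['tool_pos'],st(o['tool_pos']),o['contact_force'],np.degrees(np.arctan2(T[1,2],T[0,2])))
p=cap('top'); im=p['img'][270:375,295:465]; cv2.imwrite('pics/crop2.png',cv2.resize(im,None,fx=4.6,fy=4.6,interpolation=cv2.INTER_CUBIC)[:,:,::-1])
E
```

```text
5.75 [ 462.86862735 -346.71245352   38.45617922] [   0.37557534 -123.48148834] [ 0.18369274 -0.76042728  0.9703223 ] 175.6159439338742
```

View pics/crop2.png

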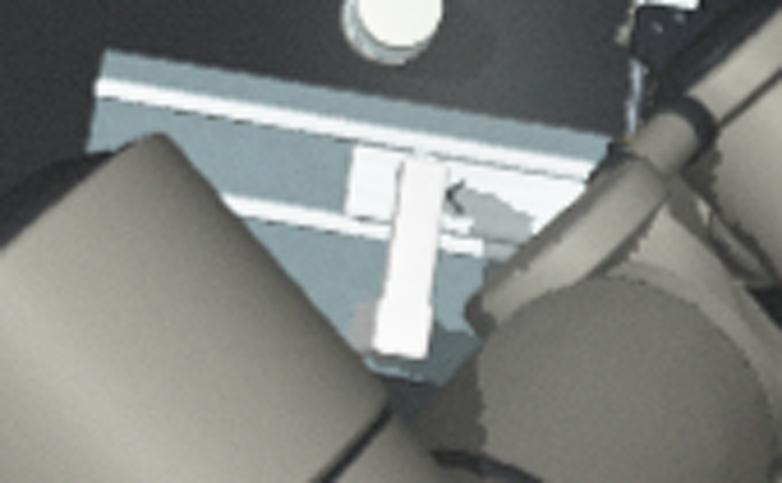

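The bar's +y end now shows at (351,147)–(346,215), and the cross is half hidden by the beam at about (452,195).

```bash
python3 - <<'E'
from h import *
p=cap('top')
f=lambda x,y,z:px2w(p,((x+.5)/4.6-.5+295,(y+.5)/4.6-.5+270),z)
for q in [(351,147),(346,215),(450,194)]: print(st(f(*q,40)))
E
```

```text
[13.61895402 27.31641402]
[-20.70451791  24.88703755]
[ -1.55998526 -25.48360351]
```

Both estimates say 24 mm is left.

arm_command([
  [0.005,0,0,0],
  [0.005,0,0,0],
  [0.005,0,0,0],
  [0.004,0,0,0],
  [0.003,0,0,0],
])

```text
time: 6.35
tool_pos: [464.6, -325.1, 38.6]
tcp_rot: [-1.57, -0.0, 1.494]
contact_force: [-0.4, -1.3, -2.2]
grip_width: 0.7
```

arm_command([
  [0.0015,0,0,0],
  [0,0,0,0],
  [-0.015,0,0,0],
  [-0.03,0,0,0],
  [-0.03,-0.04,0,0],
])

```text
time: 6.85
tool_pos: [456.6, -398.1, 74.4]
tcp_rot: [-1.563, -0.007, 1.495]
contact_force: [1.4, -0.1, 0.3]
grip_width: 0.0
```

arm_command([
  [0,-0.05,0,0],
  [0,-0.05,0,0],
  [0,-0.05,0,0],
  [0,-0.05,0,0],
  [0,0,0,0],
])

```text
time: 7.35
tool_pos: [460.6, -402.2, 287.4]
tcp_rot: [-1.582, 0.011, 1.493]
contact_force: [0.5, -1.2, -0.2]
grip_width: 0.1
```

```bash
python3 - <<'E'
from h import *
o=bot.get_obs(); print(o['time'],o['tool_pos'],o['joint_positions'])
for c in ['top','scene']:
  p=cap(c); save(p,c+'3.png'); np.savez(c+'.npz',c2w=p['c2w'],K=p['camera_matrix'])
  for n in ['sample','sample_cross','needle','needle_tip']: print(n,[(a,b,st(b)) for a,b in find(p,n)])
E
```

```text
7.35 [ 460.56392558 -402.16650166  287.37941421] [-8.43052606e-01  4.65943222e-01  1.18759656e+00 -7.52329372e-05
  1.47265914e+00  2.37586738e+00]
sample [(0.82, array([ 471.7, -255.7,   41.2]), array([  1.67689794, -32.05082391])), (0.82, array([ 617.5, -338.3,   16.9]), array([ 153.78777611, -102.35502537])), (0.45, array([ 434.5, -517.7,   13.9]), array([ -13.80608877, -296.22523055]))]
sample_cross [(0.74, array([ 467.1, -255.3,   41.5]), array([ -2.94041914, -32.03125404])), (0.63, array([ 615.5, -333.7,   15.8]), array([151.41550885, -97.93548376])), (0.46, array([ 438.9, -511.8,   13.7]), array([  -9.90725206, -289.98270924]))]
needle [(0.68, array([460.8, 239.6,  92.4]), array([-50.00194169, 460.66633383]))]
needle_tip []
sample [(0.93, array([ 621.6, -325.4,   14.1]), array([156.81078806, -89.16103436])), (0.71, array([ 477.4, -227.5,   36.7]), array([ 5.03364936, -3.47702087])), (0.51, array([ 471.2, -517.8,    9.9]), array([  22.77732801, -293.30057386]))]
sample_cross [(0.87, array([ 468.8, -522.4,   13. ]), array([  20.76456053, -298.08270384])), (0.77, array([ 615.8, -325.4,   15.8]), array([151.03051499, -89.63899175])), (0.67, array([ 476.5, -226.6,   35.9]), array([ 4.06254463, -2.65424775]))]
needle []
needle_tip []
```

```bash
python3 -c "
from h import *
t=S0+RS@[130,80]; print(t); plan([*t,130],175.3,10)"
```

```text
[ 608.82036029 -154.60493359]
[0.0255, 0.0148, -0.0131, np.float64(0.03)], [0.0255, 0.0148, -0.0131, np.float64(0.03)], [0.0255, 0.0148, -0.0131, np.float64(0.03)], [0.0255, 0.0148, -0.0131, np.float64(0.03)], [0.0255, 0.0148, -0.013, np.float64(0.03)]
[0.0255, 0.0148, -0.013, np.float64(0.03)], [0.0255, 0.0148, -0.013, np.float64(0.03)], [0.0255, 0.0148, -0.013, np.float64(0.03)], [0.0256, 0.0148, -0.013, np.float64(0.03)], [0.0256, 0.0148, -0.013, np.float64(0.03)]
```

arm_command([
  [0.025,0,-0.026,0],
  [0.025,0,-0.026,0],
  [0.025,0,-0.026,0],
  [0.025,0,-0.026,0],
  [0.025,0,-0.026,0],
])

```text
time: 8.35
tool_pos: [599.2, -283.3, 278.3]
tcp_rot: [-1.57, -0.0, 1.494]
contact_force: [0.1, -0.3, 0.5]
grip_width: 0.6
```

arm_command([
  [0.026,0.03,0,0],
  [0.026,0.03,0,0],
  [0.026,0.03,0,0],
  [0.026,0.03,0,0],
  [0.026,0.03,0,0],
])

```text
time: 8.85
tool_pos: [608.0, -153.6, 127.4]
tcp_rot: [-1.571, 0.0, 1.494]
contact_force: [1.1, -0.3, 0.0]
grip_width: 0.6
```

arm_command([
  [0,0,0,0],
  [0,0,0,0],
])

```text
time: 9.05
tool_pos: [608.2, -154.4, 128.3]
tcp_rot: [-1.57, 0.0, 1.495]
contact_force: [1.0, -1.3, 0.0]
grip_width: 0.3
```

```bash
python3 - <<'E'
from h import *
o=bot.get_obs(); print(o['time'],o['tool_pos'])
p=cap('wrist'); save(p,'w2.png'); np.savez('w2.npz',c2w=p['c2w'],camera_matrix=p['camera_matrix'])
for n in ['sample','sample_cross','needle','needle_tip']: print(n,[(a,b,st(b)) for a,b in find(p,n)])
print(w2px(p,[*S0,46]),w2px(p,[*S0,40]))
E
```

```text
9.05 [ 608.20386015 -154.43407954  128.29011841]
sample [(0.88, array([ 646.3, -304.4,   17.2]), array([179.69624317, -66.19702025])), (0.72, array([ 474.7, -237. ,   41.6]), array([  3.12569382, -13.16720692]))]
sample_cross [(0.83, array([ 476.8, -236.5,   39.9]), array([  5.17734809, -12.49585398])), (0.73, array([ 651. , -300.4,   13.4]), array([184.05063177, -61.82331473]))]
needle [(0.8, array([ 477.2, -221.4,   65. ]), array([4.33165028, 2.58575055]))]
needle_tip [(0.75, array([ 474.3, -215.9,   67.9]), array([0.98827829, 7.82806528])), (0.65, array([ 653.7, -108.1,   12.3]), array([170.894689  , 130.04513283])), (0.41, array([ 472.6, -163.7,   18.9]), array([-5.00755616, 59.71043193]))]
[558.78942537 119.91819777] [552.91423048 119.89877009]
```

View pics/w2.png

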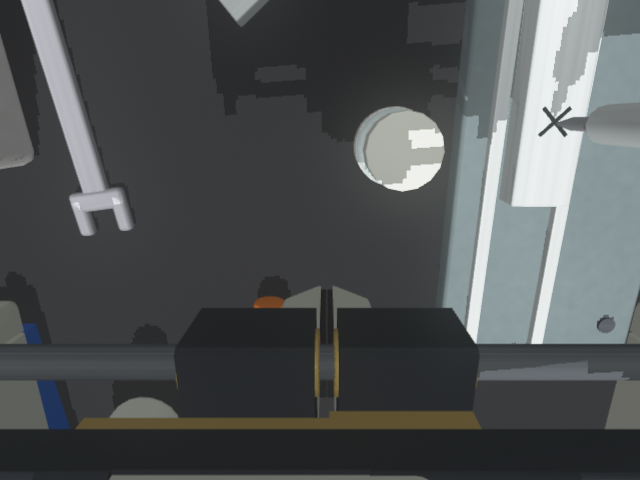

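The cross centre is at (555,122) and the needle axis and tip are at about (561,123), so the alignment error along the channel is about 1 mm. Step 1 is good. Next is the dial.

```bash
sed -i 's/round(tw\/n,2)\]/float(round(tw\/n,2))]/' h.py; python3 -c "
from h import *
plan([463,237,255],5,20,-1)"
```

```text
[0.019, -0.0063, 0.0088, -9.47], [0.0202, -0.0063, 0.0055, -9.47], [0.0208, -0.0063, 0.0021, -9.47], [0.0209, -0.0063, -0.0013, -9.47], [0.0204, -0.0063, -0.0048, -9.47]
[0.0193, -0.0063, -0.008, -9.47], [0.0178, -0.0063, -0.0111, -9.47], [0.0157, -0.0063, -0.0139, -9.47], [0.0132, -0.0063, -0.0163, -9.47], [0.0103, -0.0063, -0.0182, -9.47]
[0.0072, -0.0063, -0.0197, -9.47], [0.0038, -0.0063, -0.0206, -9.47], [0.0004, -0.0063, -0.0209, -9.47], [-0.0031, -0.0063, -0.0207, -9.47], [-0.0064, -0.0063, -0.0199, -9.47]
[-0.0096, -0.0063, -0.0186, -9.47], [-0.0125, -0.0063, -0.0168, -9.47], [-0.0151, -0.0063, -0.0145, -9.47], [-0.0173, -0.0063, -0.0118, -9.47], [-0.019, -0.0063, -0.0088, -9.47]
```

arm_command([
  [0,-0.025,0,-8.5],
  [0,-0.025,0,-8.5],
  [0,-0.025,0,-8.5],
  [0,-0.025,0,-8.5],
  [0,-0.025,0,-8.5],
], claw=0)

```text
time: 9.8
tool_pos: [608.1, -155.6, 255.7]
tcp_rot: [-1.571, 0.001, 2.241]
contact_force: [0.4, -0.7, 0.1]
grip_width: 35.9
```

```bash
python3 -c "
from h import *
print(tcp()[:3,3]);plan([463,237,255],5,18,-1)"
```

```text
[ 608.13905784 -155.60538758  255.69151348]
[0.0221, 0.0, -0.0072, -8.14], [0.0209, 0.0, -0.0103, -8.14], [0.0192, 0.0, -0.0131, -8.14], [0.0171, 0.0, -0.0157, -8.14], [0.0147, 0.0, -0.018, -8.14]
[0.012, 0.0, -0.0199, -8.14], [0.0091, 0.0, -0.0214, -8.14], [0.006, 0.0, -0.0225, -8.14], [0.0027, 0.0, -0.0231, -8.14], [-0.0006, 0.0, -0.0232, -8.14]
[-0.0039, 0.0, -0.0229, -8.14], [-0.0071, 0.0, -0.0222, -8.14], [-0.0101, 0.0, -0.0209, -8.14], [-0.013, 0.0, -0.0193, -8.14], [-0.0156, 0.0, -0.0172, -8.14]
[-0.0179, 0.0, -0.0149, -8.14], [-0.0198, 0.0, -0.0122, -8.14], [-0.0213, 0.0, -0.0092, -8.14],
```

arm_command([
  [0.022,0,-0.007,-8.14],
  [0.021,0,-0.01,-8.14],
  [0.019,0,-0.013,-8.14],
  [0.017,0,-0.0155,-8.14],
  [0.0145,0,-0.018,-8.14],
])

```text
time: 10.3
tool_pos: [568.1, -46.3, 254.6]
tcp_rot: [-1.571, 0.002, 2.951]
contact_force: [-0.2, 0.8, -0.2]
grip_width: 76.0
```

arm_command([
  [0.012,0,-0.02,-8.14],
  [0.009,0,-0.0215,-8.14],
  [0.006,0,-0.0225,-8.14],
  [0.0025,0,-0.023,-8.14],
  [-0.0005,0,-0.023,-8.14],
])

```text
time: 10.8
tool_pos: [529.0, 63.0, 254.6]
tcp_rot: [-1.57, 0.001, -2.622]
contact_force: [0.1, 0.4, 0.3]
grip_width: 92.0
```

arm_command([
  [-0.004,0,-0.023,-8.14],
  [-0.007,0,-0.022,-8.14],
  [-0.01,0,-0.021,-8.14],
  [-0.013,0,-0.0195,-8.14],
  [-0.0155,0,-0.017,-8.14],
])

```text
time: 11.3
tool_pos: [489.4, 172.3, 254.6]
tcp_rot: [-1.569, 0.001, -1.912]
contact_force: [0.2, 0.2, 0.4]
grip_width: 92.0
```

arm_command([
  [-0.018,0,-0.015,-8.14],
  [-0.02,0,-0.012,-8.14],
  [-0.0215,0,-0.009,-8.14],
  [0,0,0,0],
  [0,0,0,0],
])

```text
time: 11.8
tool_pos: [466.3, 237.7, 254.2]
tcp_rot: [-1.57, -0.0, -1.492]
contact_force: [-0.2, -0.9, -0.6]
grip_width: 91.7
```

```bash
python3 - <<'E'
from h import *
o=bot.get_obs(); print(o['time'],o['tool_pos'],o['tcp_rot'],o['joint_positions'],o['grip_width'])
p=cap('wrist'); save(p,'w3.png'); np.savez('w3.npz',c2w=p['c2w'],camera_matrix=p['camera_matrix'])
for n in ['dial_centre','dial','pointer_tip','marker','marker_tip','unit']: print(n,find(p,n))
E
```

```text
11.8 [466.34290809 237.67234153 254.24434697] [-1.56953551e+00 -2.80257487e-04 -1.49218795e+00] [ 3.25198299e-01  3.23672009e-01  1.49578018e+00 -5.98109376e-04
  1.32098624e+00  2.46737277e-01] 91.68848302242681
dial_centre [(0.84, array([469.3, 256.9,  58.5]))]
dial [(0.71, array([465.5, 250.6,  96.3]))]
pointer_tip [(0.71, array([463.3, 249. ,  94.5]))]
marker [(0.68, array([539.4, 233.3,  67.1]))]
marker_tip [(0.7, array([537.2, 235.3,  64.2]))]
unit [(0.73, array([465.4, 258.2,  58.4]))]
```

View pics/w3.png

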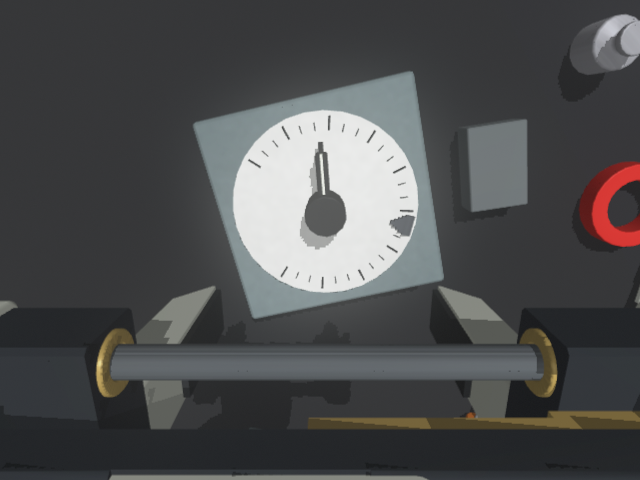

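The scale face is centred at (325,201), the hub top is at (325,213), the nose tip is at (321,143), and the wedge spans (389,224) to (413,226).

```bash
python3 - <<'E'
from h import *
p=dict(np.load('w3.npz')); im=cv2.imread('pics/w3.png'); g=cv2.cvtColor(im,cv2.COLOR_BGR2GRAY)
c=max(cv2.findContours(((g>185)*255).astype('uint8')[90:300,220:430],0,1)[0],key=cv2.contourArea)
h=cv2.convexHull(c)[:,0]+[220,90]; W=np.array([px2w(p,q,60)[:2] for q in h])
A=np.c_[2*W,np.ones(len(W))]; s=np.linalg.lstsq(A,(W**2).sum(1),rcond=None)[0]; print('face',s[:2],np.sqrt(s[2]+s[:2]@s[:2]))
C=s[:2]; print('hub',px2w(p,(325,213),96))
for n,uv,z in [('nose',(321,142),66),('wtip',(389,224),64),('wouter',(412,226),64)]:
    w=px2w(p,uv,z)[:2]-C; print(n,np.hypot(*w),np.degrees(np.arctan2(w[1],w[0])))
cv2.imwrite('pics/crop3.png',cv2.resize(im[100:300,225:425],(600,600),interpolation=cv2.INTER_CUBIC))
E
```

```text
face [465.53475135 243.19341342] 81.74246246117505
hub [465.25119704 246.31299494  96.        ]
nose 56.43446775770857 97.96781685323805
wtip 58.36382973595938 -9.656765565920967
wouter 78.74822382254429 -7.290186721375498
```

View pics/crop3.png

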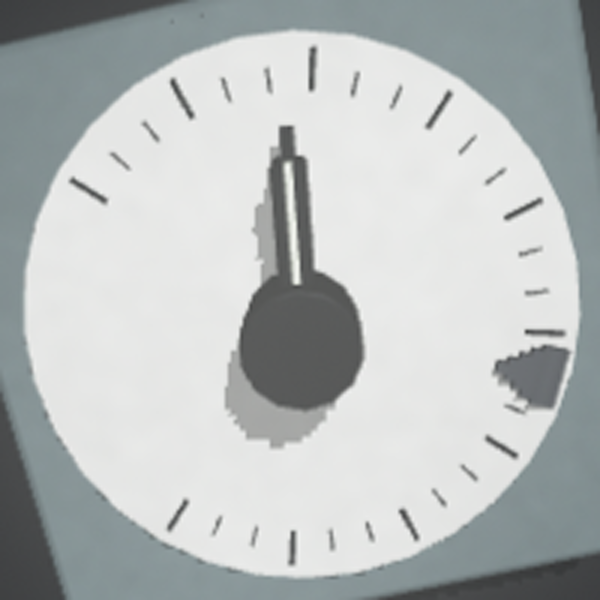

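The pointer is at a heading of about 98° and the wedge at about −8°, so the dial needs about 106° clockwise. I'll straddle the pointer bar at r = 35 mm and orbit it.

arm_command([
  [-0.01,0.025,-0.0005,-1.75],
  [-0.01,0.025,-0.0005,-1.75],
  [-0.01,0.025,-0.0005,0],
  [-0.01,0.025,-0.0005,0],
  [0,0,0,0],
], claw=172)

```text
time: 12.65
tool_pos: [457.3, 277.2, 150.6]
tcp_rot: [-1.577, -0.002, -1.429]
contact_force: [0.4, -0.7, 0.2]
grip_width: 56.4
```

```bash
python3 - <<'E'
from h import *
o=bot.get_obs(); print(o['time'],o['tool_pos'],o['grip_width'])
plan([460.6,278,75],8,5)
p=cap('wrist'); save(p,'w4.png')
E
```

```text
12.65 [457.31682231 277.19391943 150.6460074 ] 56.430703212195816
[-0.0001, 0.0151, 0.0008, 0.03], [-0.0001, 0.0151, 0.0008, 0.03], [-0.0001, 0.0151, 0.0008, 0.03], [-0.0001, 0.0151, 0.0008, 0.03], [-0.0001, 0.0151, 0.0008, 0.03]
```

View pics/w4.png

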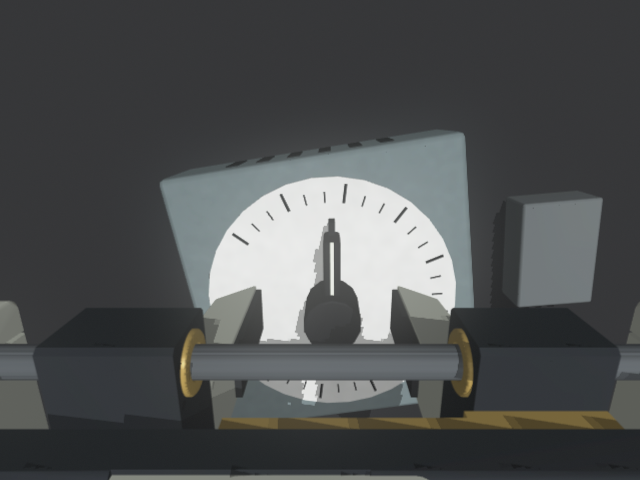

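The fingers straddle the pointer bar (bar at column 331, gap centre at about 327). I'll descend next.

arm_command([
  [0,0,0.001,0],
  [0,0.02,0.001,0],
  [0,0.02,0.001,0],
  [0,0.02,0.001,0],
  [0,0.0155,0,0],
])

```text
time: 13.2
tool_pos: [464.5, 277.8, 79.0]
tcp_rot: [-1.568, 0.0, -1.43]
contact_force: [0.0, 0.3, 0.5]
grip_width: 30.0
```

arm_command([
  [0,0,0,0],
  [0,0,0,0],
  [0,0,0,0],
], claw=210)

```text
time: 13.5
tool_pos: [463.7, 278.0, 79.6]
tcp_rot: [-1.57, 0.0, -1.429]
contact_force: [-1.7, -1.4, 1.9]
grip_width: 16.5
```

arm_command([
  [0.0003,0,0.0049,8],
  [0.0003,0,0.0049,8],
  [0.0003,0,0.0049,8],
  [0.0003,0,0.0049,8],
  [0.0003,0,0.0049,8],
])

```text
time: 14.0
tool_pos: [486.7, 273.2, 79.2]
tcp_rot: [-1.571, -0.0, -2.133]
contact_force: [-3.2, -0.3, -1.4]
grip_width: 16.3
```

```bash
python3 - <<'E'
from h import *
o=bot.get_obs(); d=np.array(o['tool_pos'])[:2]-[465.5,243.3]; T=tcp(); print(o['time'],o['tool_pos'],o['contact_force'],o['grip_width'],np.hypot(*d),np.degrees(np.arctan2(d[1],d[0])),'zh',np.degrees(np.arctan2(T[1,2],T[0,2])))
E
```

```text
14.0 [486.66201016 273.20159719  79.18446294] [-3.21769799 -0.30419558 -1.44255438] 16.334448353047385 36.63244720836376 54.712127717682954 zh -32.199111524780776
```

arm_command([
  [0.0003,0,0.005,8],
  [0.0003,0,0.005,8],
  [0.0003,0,0.005,8],
  [0.0003,0,0.005,8],
  [0.0003,0,0.005,8],
])

```text
time: 14.5
tool_pos: [502.2, 254.3, 79.3]
tcp_rot: [-1.571, 0.001, -2.831]
contact_force: [-2.8, 2.3, -0.8]
grip_width: 16.1
```

arm_command([
  [0.0003,0,0.005,8],
  [0.0003,0,0.0045,8],
  [0.0002,0,0.004,6],
  [0,0,0,0],
  [0,0,0,0],
])

```text
time: 15.0
tool_pos: [504.6, 240.9, 79.2]
tcp_rot: [-1.571, 0.002, 3.077]
contact_force: [0.3, 0.4, -0.3]
grip_width: 16.3
```

```bash
python3 - <<'E'
from h import *
o=bot.get_obs(); d=np.array(o['tool_pos'])[:2]-[465.5,243.3]; T=tcp(); print(o['time'],o['tool_pos'],o['contact_force'],o['grip_width'],np.hypot(*d),np.degrees(np.arctan2(d[1],d[0])),'zh',np.degrees(np.arctan2(T[1,2],T[0,2])))
p=cap('wrist'); save(p,'w5.png'); np.savez('w5.npz',c2w=p['c2w'],camera_matrix=p['camera_matrix'])
E
```

```text
15.0 [504.60246612 240.89573624  79.15502048] [ 0.31698944  0.44391005 -0.34856881] 16.2922455906449 39.17631096961465 -3.518472788481394 zh -93.72414194661431
```

View pics/w5.png

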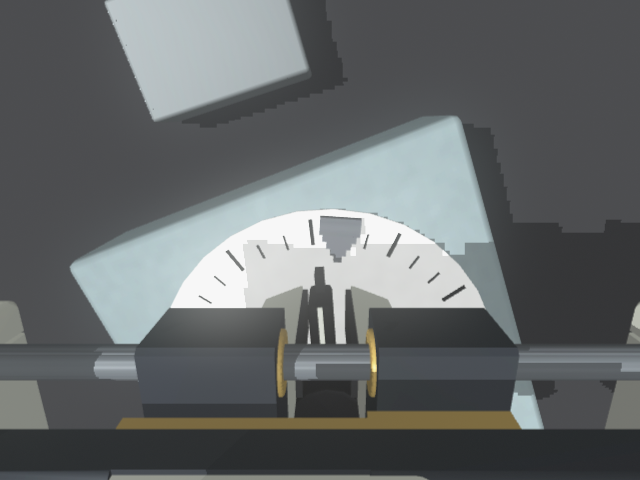

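The nose tip is at (320,268), and the wedge has its tip at (338,261) and its rim middle at (341,218).

```bash
cat > ang.py <<'E'
import sys; from h import *
def run(f,pts):
    p=dict(np.load(f)); C=np.array([465.5,243.3])
    for uv,z in pts:
        w=px2w(p,uv,z)[:2]; d=w-C; print(uv,np.round(w,1),round(np.hypot(*d),1),round(np.degrees(np.arctan2(d[1],d[0])),1))
E
python3 -c "
from ang import *
run('w5.npz',[((320,267),67),((338.5,262),63),((341,217),64)])"
```

```text
(320, 267) [523.4 242.8] 57.9 -0.5
(338.5, 262) [523.7 234.6] 58.9 -8.5
(341, 217) [544.4 232.4] 79.7 -7.9
```

arm_command([
  [0.0002,0,0.0027,3.9],
  [0.0002,0,0.0027,3.9],
  [0,0,0,0],
  [0,0,0,0],
])

```text
time: 15.45
tool_pos: [503.4, 235.7, 78.6]
tcp_rot: [-1.571, 0.001, 2.941]
contact_force: [1.0, 1.4, 0.7]
grip_width: 16.2
```

```bash
python3 - <<'E'
from h import *
o=bot.get_obs(); print(o['time'],o['tool_pos'],o['contact_force'],o['grip_width'])
p=cap('wrist'); save(p,'w6.png'); np.savez('w6.npz',c2w=p['c2w'],camera_matrix=p['camera_matrix'])
cv2.imwrite('pics/crop6.png',cv2.resize(p['img'][200:350,250:450],None,fx=4,fy=4,interpolation=cv2.INTER_CUBIC)[:,:,::-1])
E
```

```text
15.45 [503.39637795 235.70428279  78.57339364] [0.98883676 1.38427953 0.74178891] 16.222139530034923
```

View pics/crop6.png

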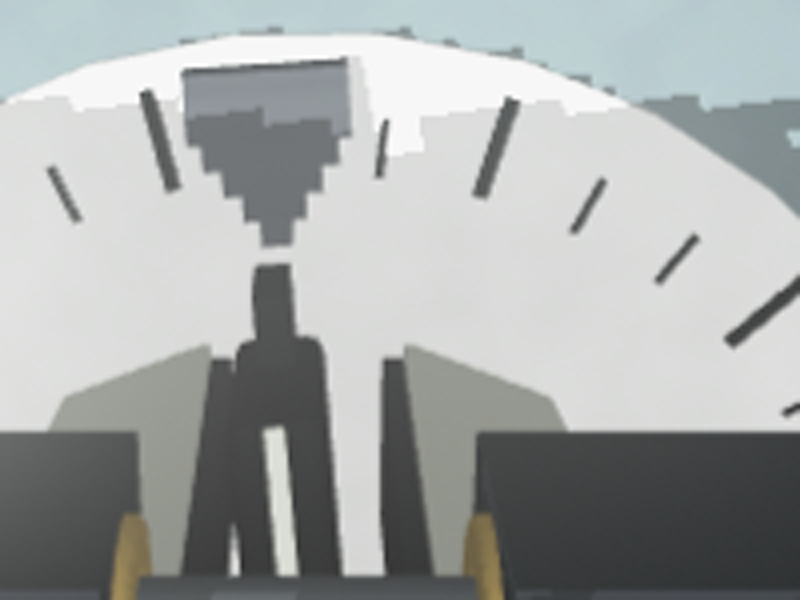

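The nose tip (crop 271,265) faces the wedge tip (277,245), less than 1 mm off. I'll release and retreat.

arm_command([
  [0,0,0,0],
  [0,0,0,0],
  [0,-0.02,0,0],
  [0,-0.04,0,0],
  [0,-0.05,0,0],
], claw=172)

```text
time: 16.0
tool_pos: [501.5, 234.9, 187.5]
tcp_rot: [-1.568, -0.005, 2.938]
contact_force: [0.9, 1.0, 0.5]
grip_width: 29.9
```

arm_command([
  [-0.01,-0.05,0,0],
  [-0.01,-0.02,0,0],
  [0,0,0,0],
  [0,0,0,0],
])

```text
time: 16.4
tool_pos: [521.8, 231.3, 256.4]
tcp_rot: [-1.57, -0.001, 2.938]
contact_force: [-0.5, -0.5, -0.3]
grip_width: 30.0
```

```bash
python3 - <<'E'
from h import *
o=bot.get_obs(); print(o['time'],o['tool_pos'],o['contact_force'],o['grip_width'])
p=cap('wrist'); np.savez('w7.npz',c2w=p['c2w'],camera_matrix=p['camera_matrix'])
a=cv2.resize(p['img'][120:320,230:430],(400,400),interpolation=cv2.INTER_CUBIC)
q=cap('scene'); b=cv2.resize(q['img'][140:240,300:400],(400,400),interpolation=cv2.INTER_CUBIC)
cv2.imwrite('pics/f7.png',np.hstack([a,b])[:,:,::-1]); print(find(p,'marker_tip'),find(p,'pointer_tip'),find(q,'sample_cross'))
E
```

```text
16.4 [521.82297691 231.2501214  256.4158204 ] [-0.51420339 -0.4832581  -0.31867667] 29.977352780647706
[(0.63, array([535.3, 234.8,  65.1]))] [(0.96, array([474.1, 240.6,  93.6]))] [(0.76, array([ 470.2, -519.3,   10.8])), (0.67, array([ 769.1, -228.8,    3.3])), (0.63, array([ 622.6, -330.7,   14.2]))]
```

View pics/f7.png

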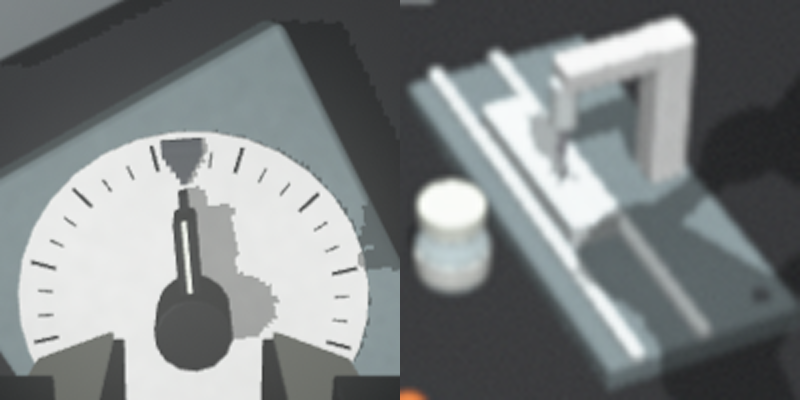

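The nose at (183,190) sits right at the wedge tip (184,183). The bar is still under the needle, and the robot touches nothing, so I'm handing in.

```bash
python3 -c "
from plant import job; print(job.close_job())"
```

```text
the job is handed in; nothing more can be done
None
```

The job is handed in: the bar's cross is under the needle and the dial points at the set-point wedge. The hand-in gives no verdict.

- **Bar:** I pushed it along its channel with closed fingers from its −y end, about 67 mm in two pushes. A close wrist view after the push put the cross about 1 mm from the needle tip along the channel. The final scene picture shows the bar still there.
- **Dial:** I straddled the pointer bar with half-open fingers and swung it about 106° clockwise. I checked it close up and added a final 7.8°. Wrist views before and after release showed the pointer nose within about 1 mm of the wedge's point.
- **Other things:** I did not touch the needle or any other thing on the bench. At the end the arm stood clear, with about 0 N of contact force, at 16.4 s of the 64 s allowed.
- **Checks that disagreed:**
  - The network's position for the cross was about 12 mm off along the channel in the close wrist view, and it did not report the cross on this bar in the last scene picture.
  - Its pointer-tip position fell on the hub.
  - The top and wrist cameras differed by 3–6 mm on the dial's centre.
  - Where these disagreed I relied on the direct pixel measurements.

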